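# Close the keyed lid of the master-ring pot

### The job

On the inspection bench the lid of the larger pot has been put on askew: it sits proud on the rim because its wide key is not over the wide notch. Turn the lid by its bar handle until the key and the two lugs drop into their notches, seat it fully home, flush with the rim, and let go. The smaller pot is already closed.

Things in the scene. Friction and masses are not known exactly. Their poses are not given: they have to be found in the camera images.
- lid: Loose aluminium lid, 0.35 kg: disc 90 mm across, 18 mm thick, origin at centre of its underside, z up. Three tabs, at heights 8 to 18 mm, reach 58 mm from the axis: wide key (40 mm) at +x, narrow lugs (12 mm) at +120 and -120 degrees. At first it lies level on the rim, lower 8 mm in the bore, 5 mm play, origin 64 mm above the pot's (54 when home), 32 to 72 degrees counter-clockwise of closed.
- lid_grip (a point): Point to grip on the lid's black bar handle, 45 mm above the lid's origin on its axis; axes as the lid's. The bar passes over the lid's centre: 64 mm long along x, 14 mm thick along y, from 18 to 56 mm above the lid's origin.
- pot: Larger grey pot, fixed, on a round foot 144 mm across; origin at centre of underside, z up. Walls 124 mm outside, 100 mm inside, rim 72 mm high. Rim notches, 10 mm deep, open outwards: wide (62 mm) at +x, narrow (34 mm) at +120 and -120 degrees. The lid drops in when its x axis points along the pot's x within about 10 degrees; tabs then rest on the notch floors, lid flush with the rim.
- small_pot: Bystander: smaller pot of the same pattern (90 mm outside, rim 52 mm high, handle top 79 mm high), fixed, lid already home and fixed. Origin at centre of its underside. Stands left or right of the larger pot. Nothing to do here.
Not all that is in view belongs to the job. What is shaped like the lid but brown or orange is not meant. Leave any purple or red look-alike of the pot alone.

How it is judged:
At the end, for the whole second after the job is handed in: The lid lies at rest in the larger pot with its key and lugs down in their notches: its origin less than 56.5 mm (and more than 50 mm) above the pot's origin (54 when home), within 12 mm of the pot's axis, its x axis within 0.3 rad of the pot's, level within 4 degrees (z of lid in the frame of pot between 0.05 and 0.0565 m and horizontal distance between lid and pot below 0.012 m and angle between the x axis of lid and the x axis of pot, either way round below 0.3 rad and angle between lid's own z axis and vertical below 0.07 rad and linear speed of lid below 0.02 m/s); the robot touches nothing.
It also fails if it takes over 32 s, if anything falls off the work surface, if the arm or the gripper's body presses on something with over 40 N, if the wrist force passes 120 N, or if a joint passes its speed limit or range.

### The arm

A 7-joint arm with a two-finger parallel gripper is mounted at the origin on the work surface. World frame = base frame: x ahead of the robot, y to its left, z up, the work surface at z = 0. Lengths are in m, angles in rad, forces in N, time in s.
With the tool pointing down it reaches from about 0.35 to 0.775 m from the base axis. Payload 3.1 kg.
Tool frame: the origin (TCP) lies on the centre line of the jaws, within the pads' length; the fingertips stand 14 mm ahead of it and the grasp point (between the pads) lies 5 mm behind it (arm.finger_overhang is the distance from the TCP to the fingertips, in m); z points along the fingers, y is the line along which they close (so a half turn about z gives the same grasp; the last joint's range is limited). The gripper opens to 85 mm and grips with 20 to 120 N. Pads are 22 mm wide; open, the fingers measure 114 mm over their backs; the gripper's body (76 mm by 85 mm) begins 54 mm behind the grasp point. The pads swing forward as they close: fully open they stand 13 mm farther back than shut.
Start: joints at [1.224, 0.311, 0.014, 1.512, -0.004, 1.319, -0.027], TCP at [0.165, -0.525, 0.21] pointing down, gripper open.
Joint ranges: [-2.7, 2.7], [-0.3, 1.91], [-1.27, 1.3], [0.12, 2.57], [-1.44, 4.58], [0.2, 2.03], [-3.05, 3.05]. Speed limits (rad/s): [2.79, 2.79, 3.14, 3.14, 3.14, 3.14, 3.14].

### API

Orientations are given as a unit quaternion [x, y, z, w].
In Python, from bench import arm, imaging, finish_job, models gives the robot as it stands.
- The arm moves only by the tool play_rows, never from a script. Its argument "deltas" is one flat list of numbers, 5 for each row, row after row: the shift along the world's x, y, z in mm, then the turn about the world's z in degrees, then the opening, from -1 (shut) to 1 (fully open). A call has exactly 5 rows; each row is the pose to reach, as a shift and turn from the pose commanded when the call began; what a row does not reach only later rows make up. A row lasts 1/10 s, in which the tool goes at most 50 mm and 8.59 degrees, less where a joint would pass 70% of its speed; a pose out of reach is approached as far as the arm can. A call with a gripper value outside its range is refused whole. The fingers move at their own pace and stop on an object; "force" is the grip in N (left out, the last holds). Time passes only in rows, so rows that repeat a pose let the fingers close, or fill a call up. It gives the time, the measured TCP pose, the force, the opening and the grip force at its end, in the units of the state.
- arm.get_obs(): the state, without advancing time (a new reading comes with each control period).
- imaging.read_camera(name): name is "side" or "top"; returns the picture (400x640x3 uint8, blue, green, red); there is no depth.
- imaging.calibration(name): a dict with "fx", "fy", "cx", "cy" (pixels), "eye" and "rotation" of the camera in the world. Camera axes: x right, y down, z forward; pixel columns grow to the right and rows downward; lengths in m; the calibration is good to about 2 mm. A picture is of the moment at which its call begins. calibration takes no time and is no camera call.
- finish_job(): hands the job in; it is judged then, once.
Trained networks look in the newest picture that a camera, given by its name, has taken for a name from the list of things; names that differ only in an ending like _2 or _b are one class to them, and where a whole thing is asked for, a point or a joint stands for the part that bears it (a point fixed in the world has none). Each returns a list of dicts, best first, with "conf" (0 to 1); they miss things now and then, are a little off and sometimes report something else, mostly with a low value. They report only what shows in the picture. A call takes as long as a camera call. They do not tell look-alikes from the thing itself.
- models.recognise(thing, camera): "point" ([x, y, z] in m, in the coordinates of the camera as it stood for that picture, good to about 4 mm: the middle of the surface that is visible of it).
- models.mark_of(thing, camera): "point" ([x, y, z] in m, in the coordinates of the camera as it stood for that picture, good to about 4 mm: a listed point, or the origin of a listed thing).
The state is a dict: "clock": time; "joints": joint angles; "dq": joint speeds; "effort": joint torques, N m; "tcp_pos": TCP position; "eef_rot": TCP orientation; "ft_force": force on the tool from outside, world axes, zero at the start; "moment": the same for the moment, N m; "gripper_width": opening from 0.0 (shut) to 1.0 (fully open); "finger_force": force on a finger pad.
Only numpy, scipy, OpenCV 4.12 (cv2) and the standard library are available. Lean on these libraries where they do the work, as an engineer would, in place of code of your own. Each camera call takes 0.05 s, during which the arm holds its last target. There are 200 camera calls.

## Working session

There is one attempt and no reset: what is moved stays moved. The work goes in short steps, Python scripts to look and compute and a tool call to move; the robot and the scene stay as the last step left them, time stands still between calls to the robot, and variables do not carry over. Pictures are saved under pics/ and viewed, at most 12 in all, crops included, and the job is handed in when it is done.

Besides the shell and the picture viewer there is one more tool, called after "Call:" in YAML: its name, and indented under it one key for each argument. play_rows: Moves the arm, as the interface text tells. Its arguments: {"type":"object","properties":{"deltas":{"type":"array","items":{"type":"number"}},"force":{"type":"number"}},"required":["deltas"]}

```bash
mkdir -p pics; cat > h.py <<'E'
import numpy as np, cv2
from bench import arm, imaging, finish_job, models
def w(cam,p):
    c=imaging.calibration(cam); return np.array(c["eye"])+np.array(c["rotation"])@np.array(p)
def proj(cam,P):
    c=imaging.calibration(cam); q=(np.atleast_2d(P)-np.array(c["eye"]))@np.array(c["rotation"])
    return np.c_[c["fx"]*q[:,0]/q[:,2]+c["cx"],c["fy"]*q[:,1]/q[:,2]+c["cy"]]
def plane(cam,uv,z):
    c=imaging.calibration(cam); uv=np.atleast_2d(uv)
    d=np.c_[(uv[:,0]-c["cx"])/c["fx"],(uv[:,1]-c["cy"])/c["fy"],np.ones(len(uv))]@np.array(c["rotation"]).T
    e=np.array(c["eye"]); return e+d*((z-e[2])/d[:,2])[:,None]
E
python3 - <<'E'
from h import *
np.set_printoptions(precision=4,suppress=True)
for cam in("top","side"):
    cv2.imwrite(f"pics/{cam}0.png",imaging.read_camera(cam)); print(cam,imaging.calibration(cam))
    for t in("lid","lid_grip","pot","small_pot"):
        for d in models.mark_of(t,cam): print(t,round(d["conf"],2),w(cam,d["point"]),proj(cam,w(cam,d["point"])))
print(arm.get_obs())
E
```

```text
top {'fx': 451.1456776764806, 'fy': 451.1456776764806, 'cx': 316.72750985068694, 'cy': 194.80197875408925, 'eye': array([ 0.3722, -0.0997,  1.1467]), 'rotation': array([-0.6968,  0.7105, -0.0771,  0.0617])}Traceback (most recent call last):
  File "<stdin>", line 6, in <module>
  File "h.py", line 4, in w
    c=imaging.calibration(cam); return np.array(c["eye"])+np.array(c["rotation"])@np.array(p)
                                                          ~~~~~~~~~~~~~~~~~~~~~~~^~~~~~~~~~~~
ValueError: matmul: Input operand 1 has a mismatch in its core dimension 0, with gufunc signature (n?,k),(k,m?)->(n?,m?) (size 3 is different from 4)
```

```bash
sed -i 's/np.array(c\["rotation"\])/R.from_quat(c["rotation"]).as_matrix()/; 1a from scipy.spatial.transform import Rotation as R' h.py
python3 - <<'E'
from h import *
np.set_printoptions(precision=4,suppress=True)
for cam in("top","side"):
    cv2.imwrite(f"pics/{cam}0.png",imaging.read_camera(cam))
    print(cam,imaging.calibration(cam)["eye"])
    for t in("lid","lid_grip","pot","small_pot"):
        for d in models.mark_of(t,cam): print(t,round(d["conf"],2),w(cam,d["point"]),proj(cam,w(cam,d["point"])))
print(arm.get_obs())
E
```

```text
top [ 0.3722 -0.0997  1.1467]
lid 0.97 [ 0.7322 -0.4198 -0.0002] [[425.3492 144.4496]]
lid 0.76 [ 0.2887 -0.3216 -0.0009] [[398.0325 317.2859]]
lid 0.7 [ 0.4687 -0.1359  0.0607] [[321.9274 243.5149]]
lid_grip 0.82 [ 0.47   -0.1329  0.1124] [[321.3088 240.9637]]
lid_grip 0.81 [ 0.2914 -0.3173  0.0445] [[399.9076 317.4853]]
lid_grip 0.48 [0.4679 0.1256 0.0004] [[217.5572 248.0366]]
pot 0.89 [ 0.6592  0.1906 -0.    ] [[194.0513 174.734 ]]
pot 0.68 [ 0.4654 -0.132  -0.0012] [[319.6839 247.0316]]
pot 0.64 [ 0.8502 -0.0375 -0.0008] [[281.4337 104.6025]]
small_pot 0.9 [0.4684 0.1216 0.001 ] [[219.1096 247.7776]]
side [0.5186 0.5903 0.5388]
lid 0.95 [ 0.731  -0.4229 -0.0038] [[270.9785 163.5602]]
lid 0.82 [ 0.4707 -0.135   0.0621] [[363.2101 202.5298]]
lid_grip 0.97 [ 0.2935 -0.323   0.0426] [[428.8774 172.1534]]
lid_grip 0.72 [ 0.4718 -0.1348  0.1047] [[364.0109 186.077 ]]
lid_grip 0.64 [ 0.7302 -0.4218  0.0448] [[270.1513 148.7431]]
pot 0.86 [ 0.467  -0.1341  0.0003] [[363.0525 225.2467]]
pot 0.56 [ 0.854  -0.0379  0.0041] [[181.8892 242.5849]]
pot 0.55 [ 0.6603  0.1899 -0.0007] [[248.3367 339.652 ]]
small_pot 0.97 [ 0.4686  0.1268 -0.0013] [[365.3793 315.7237]]
{'clock': 0.6, 'joints': array([ 1.2243,  0.3109,  0.014 ,  1.5115, -0.0044,  1.3192, -0.0272]), 'dq': array([-0.0004, -0.0003,  0.0017, -0.0022, -0.0012, -0.0003,  0.    ]), 'effort': array([ -0.0002, -37.957 ,   0.1456, -23.0739,   0.0123,   0.0022,
         0.    ]), 'tcp_pos': array([ 0.1651, -0.5246,  0.2099]), 'eef_rot': array([ 0.9884,  0.1519, -0.    ,  0.    ]), 'ft_force': array([-0.3464,  0.4445,  0.7631]), 'moment': array([-0.0158, -0.0545,  0.0297]), 'finger_force': 0.0, 'gripper_width': 0.9999494849784708}
```

View pics/top0.png

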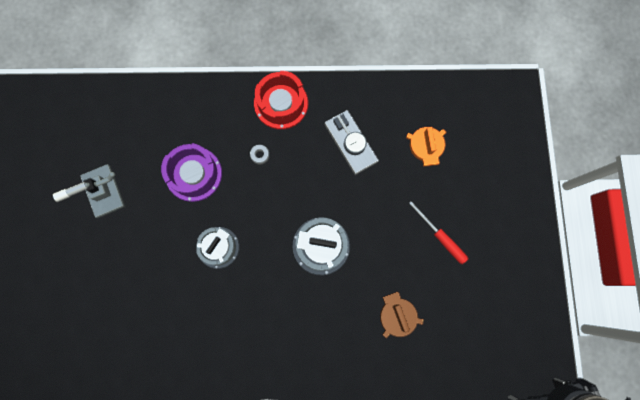

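View pics/side0.png

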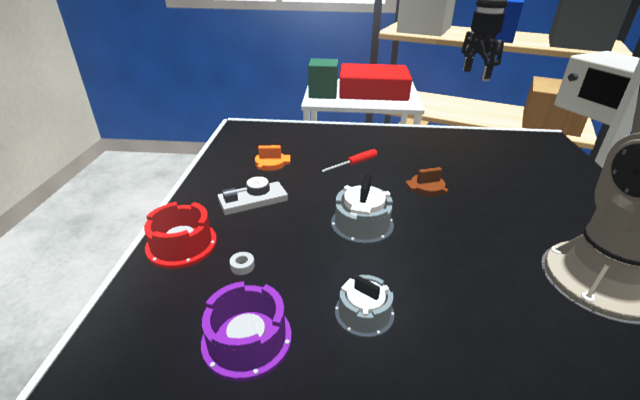

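Top view: larger pot with the lid on at about (321,245), small pot at (217,247), brown and orange lids and purple and red pots are look-alikes. I'll enlarge both views of the larger pot.

```bash
python3 - <<'E'
import cv2,numpy as np
a=cv2.resize(cv2.imread("pics/top0.png")[205:285,280:360],None,fx=7,fy=7,interpolation=cv2.INTER_CUBIC)
cv2.imwrite("pics/c1.png",a)
E
```

```text
(no output)
```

View pics/c1.png

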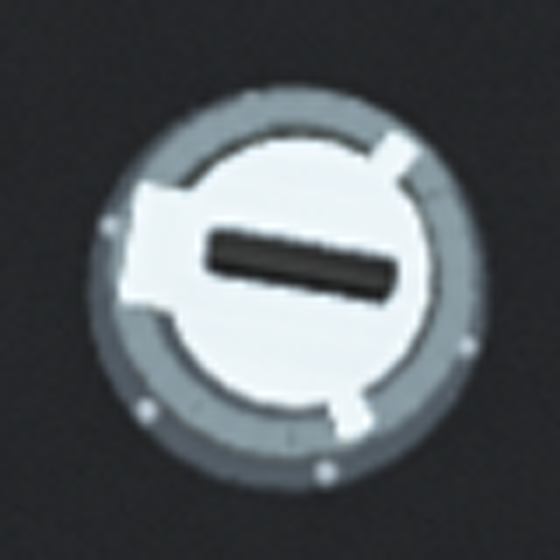

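```bash
cat > rect.py <<'E'
from h import *
def rect(img,cam,z,c,half=.08,s=.0004):
    n=int(2*half/s); q=np.array([[-half,-half],[half,-half],[half,half],[-half,half]])
    P=np.c_[q+c,np.full(4,z)]
    # output: x up, y left
    o=np.c_[(half-q[:,1])/s,(half-q[:,0])/s].astype(np.float32)
    H=cv2.getPerspectiveTransform(proj(cam,P).astype(np.float32),o)
    return cv2.warpPerspective(img,H,(n,n),flags=cv2.INTER_CUBIC)
E
cat > v.py <<'E'
import sys
from rect import *
c=np.array([.468,-.134]); clh=cv2.createCLAHE(6,(4,4))
o=[]
for cam in("top","side"):
    g=rect(cv2.imread(f"pics/{cam}0.png"),cam,.072,c)
    g=clh.apply(cv2.cvtColor(g,cv2.COLOR_BGR2GRAY))
    cv2.drawMarker(g,(200,200),255,0,12)
    o.append(g)
cv2.imwrite("pics/r0.png",np.hstack(o))
E
python3 v.py
```

```text
(no output)
```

View pics/r0.png

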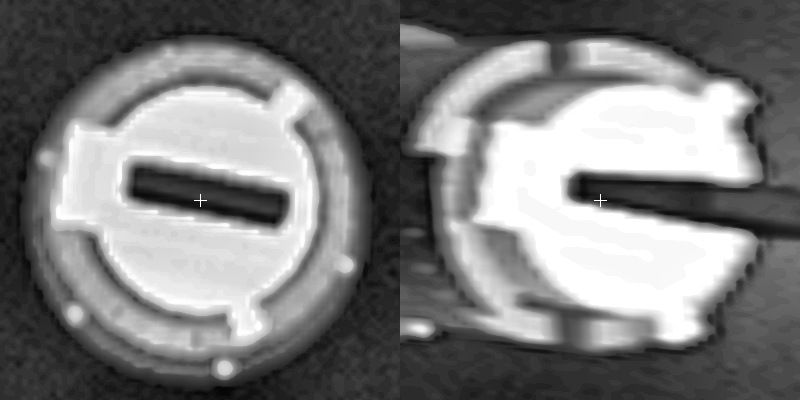

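Rectified view (x up, y left): pot notch edges at about (115,310), (195,335), (168,52) give a pot yaw of about 40°. The key at (75,175) and the lugs at (293,97), (247,325) give a lid yaw of about 80°, so the turn is about −40°. Next I refine the centres and bar yaw.

```bash
python3 - <<'E'
from rect import *
c=np.array([.468,-.134]); im=cv2.imread("pics/top0.png")
def toW(p): return c+np.array([.08-p[1]*.0004,.08-p[0]*.0004])
g=cv2.cvtColor(rect(im,"top",.120,c),cv2.COLOR_BGR2GRAY)
m=np.zeros_like(g); cv2.circle(m,(200,200),95,255,-1); b=((g<120)&(m>0)).astype(np.uint8)
k=max(cv2.findContours(b,0,1)[0],key=cv2.contourArea); r=cv2.minAreaRect(k); bx=cv2.boxPoints(r)
e=[bx[1]-bx[0],bx[2]-bx[1]]; L=max(e,key=np.linalg.norm)
print("bar",toW(r[0]),np.array(r[1])*.4,np.degrees(np.arctan2(-L[0],-L[1]))%180)
g=cv2.cvtColor(rect(im,"top",.082,c),cv2.COLOR_BGR2GRAY)
b=(g>190).astype(np.uint8); cs=sorted(cv2.findContours(b,0,1)[0],key=cv2.contourArea)[-1]
(x,y),rr=cv2.minEnclosingCircle(cs); print("lid outer(58mm)",toW((x,y)),rr*.4)
# foot/rim: bright silhouettes
g=cv2.cvtColor(rect(im,"top",.072,c),cv2.COLOR_BGR2GRAY)
for t in(100,115,130):
    k=max(cv2.findContours((g>t).astype(np.uint8),0,1)[0],key=cv2.contourArea); (x,y),rr=cv2.minEnclosingCircle(k); print(t,toW((x,y)),rr*.4)
# side view: triangulate bar centre/top
for cam in("top","side"):
    for _ in range(3):
        imaging.read_camera(cam); d=[w(cam,x["point"]) for x in models.mark_of("lid_grip",cam)]
        print(cam,[x.round(4) for x in d if abs(x[0]-.468)<.05 and abs(x[1]+.134)<.05])
E
```

```text
bar [ 0.46571476 -0.1354007 ] [61.95518799 15.1628067 ] 79.1597
lid outer(58mm) [ 0.46779324 -0.13400092] 59.544042968750006
100 [ 0.46340798 -0.13273934] 67.947607421875
115 [ 0.46375997 -0.13265992] 67.2755126953125
130 [ 0.4638 -0.1326] 66.93105468750001
top [array([ 0.4669, -0.1368,  0.1131])]
top [array([ 0.4638, -0.1352,  0.1123])]
top [array([ 0.4672, -0.1359,  0.1141])]
side []
side [array([ 0.4703, -0.1377,  0.1044])]
side [array([ 0.4699, -0.1386,  0.1033])]
```

Call:
play_rows:
  deltas: [20,26,0,4,1,40,52,0,8,1,60,78,0,12,1,80,104,0,16,1,100,130,0,20,1]
  force: 40

```text
clock: 1.7
tcp_pos: [0.2658, -0.3936, 0.21]
eef_rot: [0.947, 0.323, 0.0, 0.0]
ft_force: [0.5, -0.1, -0.5]
gripper_width: 1.003
finger_force: 0.0
```

Call:
play_rows:
  deltas: [20,26,0,4,1,40,52,0,8,1,60,78,0,12,1,80,104,0,16,1,100,130,0,20,1]

```text
clock: 2.2
tcp_pos: [0.3658, -0.2636, 0.2102]
eef_rot: [0.876, 0.482, 0.0, 0.0]
ft_force: [1.3, -0.5, 0.3]
gripper_width: 1.0
finger_force: 0.0
```

Call:
play_rows:
  deltas: [25,32,0,5,1,50,64,0,10,1,75,96,0,15,1,102,129,0,22,1,102,129,0,22,1]

```text
clock: 2.7
tcp_pos: [0.4707, -0.1281, 0.2104]
eef_rot: [0.765, 0.644, 0.003, -0.001]
ft_force: [-0.2, 0.8, 0.3]
gripper_width: 0.999
finger_force: 0.0
```

Call:
play_rows:
  deltas: [0,0,0,0,1,0,0,-15,0,1,0,0,-30,0,1,0,0,-45,0,1,0,0,-60,0,1]

```text
clock: 3.2
tcp_pos: [0.4661, -0.1379, 0.1493]
eef_rot: [0.77, 0.638, -0.001, 0.0]
ft_force: [1.2, -0.5, -0.8]
gripper_width: 0.996
finger_force: 0.0
```

Call:
play_rows:
  deltas: [0,0,-10,0,1,0,0,-25,0,1,0,0,-37,0,1,0,0,-45,0,1,0,0,-45,0,1]

```text
clock: 3.7
tcp_pos: [0.466, -0.1359, 0.1038]
eef_rot: [0.769, 0.639, -0.001, -0.001]
ft_force: [0.1, -0.4, -0.2]
gripper_width: 0.999
finger_force: 0.0
```

```bash
python3 - <<'E'
from rect import *
print(arm.get_obs()["tcp_pos"],arm.get_obs()["ft_force"])
a=imaging.read_camera("top")[195:295,270:370]; b=imaging.read_camera("side")[130:260,300:430]
cv2.imwrite("pics/g1.png",np.hstack([cv2.resize(x,(400,400),interpolation=2) for x in(a,b)]))
E
```

```text
[ 0.46596072 -0.13589227  0.10379571] [ 0.11639765 -0.38615259 -0.16853027]
```

View pics/g1.png

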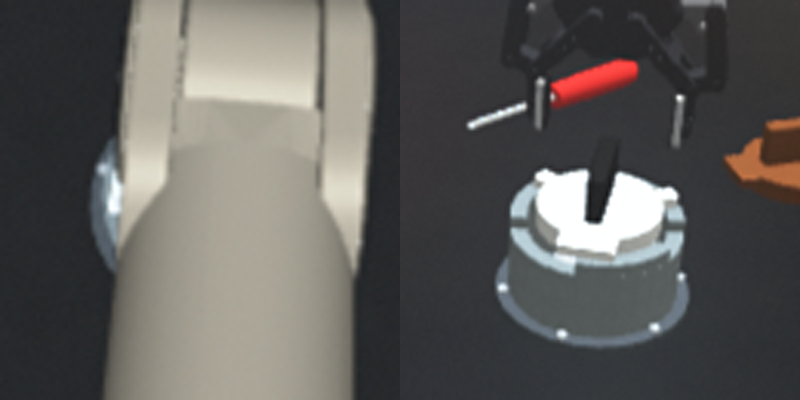

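The side view shows the fingertips at about (540,130) and (678,145), level with the bar top (605,142), which is higher than I expected. I'll compare with projected points.

```bash
python3 - <<'E'
from rect import *
o=arm.get_obs(); print(o["tcp_pos"],o["gripper_width"])
im=imaging.read_camera("side")
r=R.from_quat(o["eef_rot"]).as_matrix()
b=im[110:250,290:450]; b=cv2.resize(b,None,fx=4.2,fy=4.2,interpolation=2)
b=np.clip(255*(b/255.)**.5,0,255).astype(np.uint8)
P=[o["tcp_pos"]+r@np.array([0,s*.0425,z]) for s in(-1,0,1) for z in(.014,0,-.03)]
for p in proj("side",P): cv2.circle(b,tuple(int(v) for v in (p-[290,110])*4.2),3,(0,255,0),-1)
cv2.imwrite("pics/g2.png",b)
E
```

```text
[ 0.46730922 -0.13581382  0.10515408] 0.9981669668088409
```

View pics/g2.png

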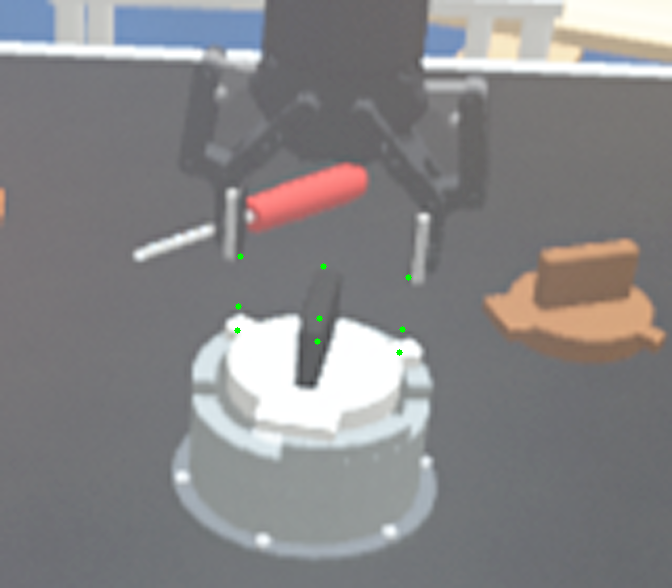

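```bash
python3 - <<'E'
from rect import *
print(arm.finger_overhang)
r=R.from_quat([.9884,.1519,0,0]).as_matrix(); t=np.array([.1651,-.5246,.2099])
im=cv2.imread("pics/side0.png")[20:130,420:560]; b=cv2.resize(im,None,fx=4,fy=4,interpolation=2)
for z in(.014,0,-.03):
  for s in(-1,0,1):
    p=(proj("side",t+r@np.array([0,s*.0425,z]))[0]-[420,20])*4; cv2.circle(b,tuple(int(v) for v in p),3,(0,255,0),-1)
cv2.imwrite("pics/g3.png",b)
E
```

```text
0.014
```

View pics/g3.png

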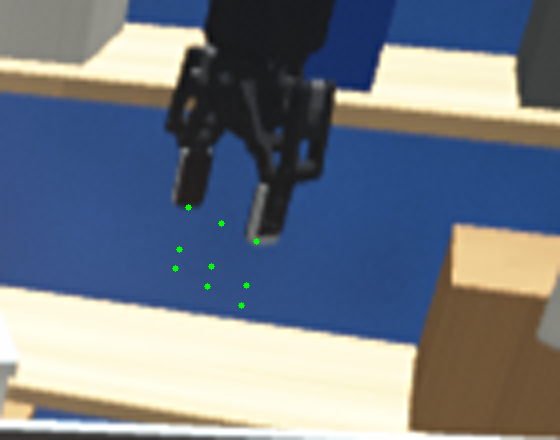

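Both pictures put the open tips about 30 mm farther back than the state says. I'll close partly, clear of the bar, and look again before descending.

Call:
play_rows:
  deltas: [0,0,0,0,0.3,0,0,0,0,-0.3,0,0,0,0,-0.3,0,0,0,0,-0.3,0,0,0,0,-0.3]

```text
clock: 4.35
tcp_pos: [0.4671, -0.1357, 0.105]
eef_rot: [0.769, 0.639, 0.0, 0.0]
ft_force: [0.4, 0.6, -0.6]
gripper_width: 0.352
finger_force: 0.0
```

```bash
python3 - <<'E'
from rect import *
o=arm.get_obs(); print(o["tcp_pos"],o["gripper_width"],o["ft_force"])
im=imaging.read_camera("side")
r=R.from_quat(o["eef_rot"]).as_matrix()
b=im[110:250,290:450]; b=cv2.resize(b,None,fx=4.2,fy=4.2,interpolation=2)
b=np.clip(255*(b/255.)**.5,0,255).astype(np.uint8)
for s in(-1,1):
  for z in(.014,0,-.015,-.03):
    p=(proj("side",o["tcp_pos"]+r@np.array([0,s*.0425*o["gripper_width"],z]))[0]-[290,110])*4.2; cv2.circle(b,tuple(int(v) for v in p),3,(0,255,0),-1)
cv2.imwrite("pics/g4.png",b)
E
```

```text
[ 0.4671371  -0.13565032  0.10498241] 0.35211404312545447 [ 0.36821605  0.62910067 -0.63444233]
```

View pics/g4.png

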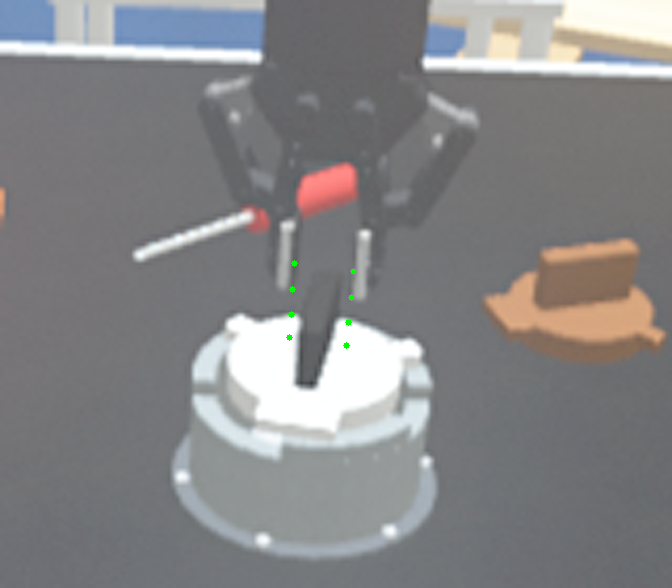

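Tips still sit about 29 mm higher than the state implies (row 295, against dots at 340). This looks like a tool-length offset. I'll descend carefully, straddling the bar and watching the force.

Call:
play_rows:
  deltas: [0,0,-2,0,-0.3,0,0,-4,0,-0.3,0,0,-6,0,-0.3,0,0,-8,0,-0.3,0,0,-10,0,-0.3]

```text
clock: 4.9
tcp_pos: [0.467, -0.1356, 0.0946]
eef_rot: [0.769, 0.639, -0.0, -0.0]
ft_force: [0.1, 0.6, 0.6]
gripper_width: 0.348
finger_force: 0.0
```

Call:
play_rows:
  deltas: [0,0,-1,0,-0.3,0,0,-2,0,-0.3,0,0,-3,0,-0.3,0,0,-4,0,-0.3,0,0,-5,0,-0.3]

```text
clock: 5.4
tcp_pos: [0.4671, -0.1357, 0.0899]
eef_rot: [0.769, 0.639, 0.0, 0.0]
ft_force: [-0.1, 0.7, 0.9]
gripper_width: 0.354
finger_force: 0.0
```

No contact where nominal geometry would already have touched, so the offset is confirmed. Next: lower 11 mm and grip.

Call:
play_rows:
  deltas: [0,0,-4,0,-0.3,0,0,-7,0,-0.3,0,0,-9,0,-0.3,0,0,-11,0,-0.3,0,0,-11,0,-0.3]

```text
clock: 5.9
tcp_pos: [0.4668, -0.1356, 0.0785]
eef_rot: [0.769, 0.639, -0.0, -0.0]
ft_force: [0.0, 0.5, -0.2]
gripper_width: 0.352
finger_force: 0.0
```

Call:
play_rows:
  deltas: [0,0,0,0,-0.7,0,0,0,0,-1,0,0,0,0,-1,0,0,0,0,-1,0,0,0,0,-1]
  force: 40

```text
clock: 6.4
tcp_pos: [0.4675, -0.1357, 0.0791]
eef_rot: [0.769, 0.639, 0.0, 0.0]
ft_force: [1.0, -0.9, 1.0]
gripper_width: 0.156
finger_force: 40.4
```

```bash
python3 - <<'E'
from rect import *
b=imaging.read_camera("side")[110:250,290:450]; b=cv2.resize(b,None,fx=4.2,fy=4.2,interpolation=2)
cv2.imwrite("pics/g5.png",np.clip(255*(b/255.)**.5,0,255).astype(np.uint8))
E
```

```text
(no output)
```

View pics/g5.png

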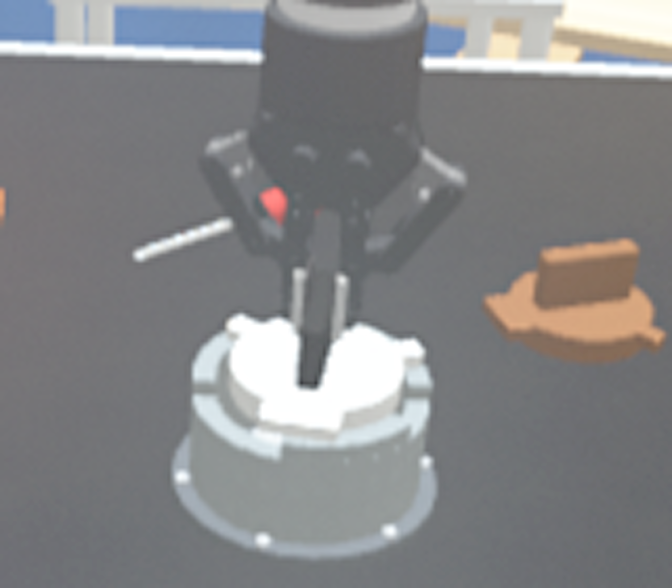

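The bar is gripped centrally (16 % opening = 13.5 mm). Now the turn of −40°.

Call:
play_rows:
  deltas: [0,0,1,-4,-1,0,0,1,-8,-1,0,0,1,-12,-1,0,0,1,-16,-1,0,0,1,-20,-1]

```text
clock: 6.95
tcp_pos: [0.4662, -0.1353, 0.0792]
eef_rot: [0.869, 0.495, -0.001, -0.001]
ft_force: [-0.1, 0.3, -2.2]
gripper_width: 0.155
finger_force: 40.0
```

Call:
play_rows:
  deltas: [0,0,0,-5,-1,0,0,0,-10,-1,0,0,0,-15,-1,0,0,0,-20,-1,0,0,0,-20,-1]

```text
clock: 7.45
tcp_pos: [0.4658, -0.1354, 0.079]
eef_rot: [0.941, 0.338, -0.001, -0.001]
ft_force: [-0.2, 0.4, -3.6]
gripper_width: 0.152
finger_force: 39.9
```

```bash
python3 - <<'E'
from rect import *
b=imaging.read_camera("side")[110:250,290:450]; b=cv2.resize(b,None,fx=4.2,fy=4.2,interpolation=2)
cv2.imwrite("pics/g6.png",np.clip(255*(b/255.)**.5,0,255).astype(np.uint8))
E
```

```text
(no output)
```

View pics/g6.png

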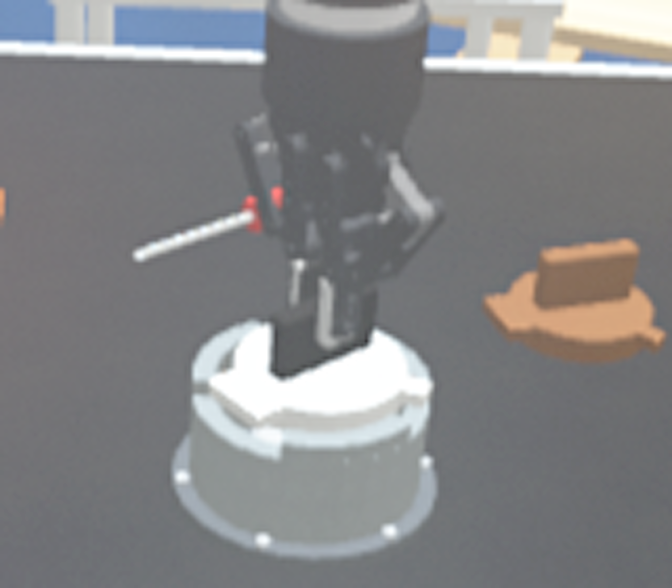

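The key at (235,405) stands over the wide notch, between (200,385) and (280,435). The right lug stands over its notch. Now lower slowly; −11 mm includes the 1 mm lift.

Call:
play_rows:
  deltas: [0,0,-1,0,-1,0,0,-2,0,-1,0,0,-3,0,-1,0,0,-4,0,-1,0,0,-5,0,-1]

```text
clock: 8.0
tcp_pos: [0.4671, -0.1357, 0.0748]
eef_rot: [0.941, 0.338, -0.0, -0.0]
ft_force: [0.5, 0.9, -2.7]
gripper_width: 0.155
finger_force: 39.9
```

Free descent (weight only).

Call:
play_rows:
  deltas: [0,0,-2,0,-1,0,0,-3,0,-1,0,0,-4,0,-1,0,0,-5,0,-1,0,0,-6,0,-1]

```text
clock: 8.5
tcp_pos: [0.4671, -0.1357, 0.0691]
eef_rot: [0.941, 0.338, -0.0, 0.0]
ft_force: [-2.3, 0.6, 5.4]
gripper_width: 0.154
finger_force: 41.1
```

Contact at the full 10 mm drop. Release and retreat.

Call:
play_rows:
  deltas: [0,0,0,0,-0.6,0,0,0,0,-0.3,0,0,0,0,-0.2,0,0,5,0,-0.2,0,0,15,0,-0.2]

```text
clock: 9.0
tcp_pos: [0.4665, -0.1355, 0.0839]
eef_rot: [0.941, 0.338, -0.001, -0.0]
ft_force: [-0.0, -1.1, -0.6]
gripper_width: 0.4
finger_force: 0.0
```

Call:
play_rows:
  deltas: [0,0,25,0,-0.2,0,0,55,0,-0.2,0,0,85,0,0,0,0,115,0,0,0,0,120,0,0]

```text
clock: 9.5
tcp_pos: [0.4701, -0.1362, 0.209]
eef_rot: [0.941, 0.338, 0.004, 0.003]
ft_force: [0.3, 0.4, -0.2]
gripper_width: 0.499
finger_force: 0.0
```

Call:
play_rows:
  deltas: [-10,-30,0,0,0,-20,-60,0,0,0,-30,-90,0,0,0,-40,-120,0,0,0,-40,-120,0,0,0]

```text
clock: 10.0
tcp_pos: [0.424, -0.2616, 0.2036]
eef_rot: [0.943, 0.333, -0.002, 0.001]
ft_force: [-0.5, 0.8, 0.7]
gripper_width: 0.501
finger_force: 0.0
```

```bash
python3 - <<'E'
from rect import *
a=imaging.read_camera("top")[205:285,280:360]; b=imaging.read_camera("side")[130:260,300:430]
for cam in("top","side"):
  for t in("lid","lid_grip"): print(cam,t,[w(cam,x["point"]).round(4) for x in models.mark_of(t,cam)])
b=np.clip(255*(b/255.)**.6,0,255).astype(np.uint8)
cv2.imwrite("pics/g7.png",np.hstack([cv2.resize(x,(400,400),interpolation=2) for x in(a,b)]))
E
```

```text
top lid [array([ 0.7299, -0.4198, -0.0014]), array([ 0.4661, -0.1341,  0.0467])]
top lid_grip [array([ 0.7252, -0.4165,  0.0438]), array([ 0.4616, -0.133 ,  0.1058])]
side lid [array([ 0.4675, -0.1354,  0.0532]), array([ 0.7293, -0.4216, -0.0024]), array([ 0.2921, -0.3229, -0.0008])]
side lid_grip [array([ 0.7325, -0.4234,  0.045 ]), array([ 0.4711, -0.1371,  0.0916]), array([ 0.2934, -0.3203,  0.0409])]
```

View pics/g7.png

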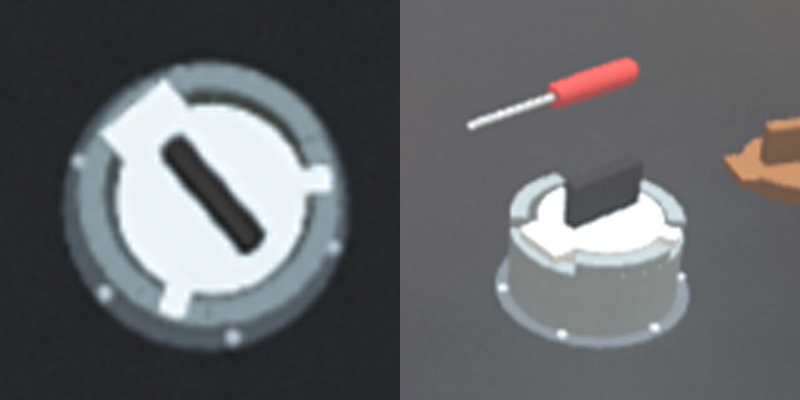

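The lid sits down in the rim. The key at (548,242) and the lug at (675,237) are inside their notches and flush, and the lid origin measures about 0.05 m. The arm is clear, so I'm handing in.

```bash
python3 -c "
from bench import finish_job; print(finish_job())"
```

```text
the job is handed in; nothing more can be done
None
```

I turned the larger pot's lid about 40° clockwise until its key and lugs dropped into the notches, then let go and moved the arm clear; the final pictures show it seated flush. I handed the job in at about 10 s, but no verdict came back.

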